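# Roll the tin onto the scanner glass, barcode down

## Task

A tin of milk powder lies on its side on the pharmacy counter beside the built-in scanner, with its barcode up. Using only fingertips on the top of the tin, roll it half a turn onto the scanner so that it comes to rest with the barcode face down on the dark glass. Do not lift, tip or shove it from low down, and leave the other goods on the counter where they stand.

Things in the scene. Friction and masses are not known exactly. Their poses are not given: they have to be found in the camera images.
- tin: lying milk-powder tin, diameter 100 mm, 125 mm long, about 0.5 kg: cream label with a barcode, a grey front panel opposite it, white overcap on one end. Rolls freely, with slight rolling resistance; half a turn is 157 mm of travel. Origin at its centre, 50 mm above the counter; x along the cylinder's axis; z from the centre out through the barcode's middle: up at the start, down when done
- barcode (a point): middle of the barcode, on the curved surface of the lying tin, 50 mm from its axis; the printed bars measure 36 mm along the tin and 24 mm round it. Axes as tin
- scanner: in-counter scanner, flush with the counter: steel frame 200 x 200 mm round a dark glass 152 x 152 mm. Origin in the middle of the glass, at counter height; z up, x and y along the sides of the glass, x away from the robot. The tin starts 150 to 185 mm off to its +y or -y side, its axis within 7 degrees of the scanner's x, so it rolls nearly along y
- syrup: amber bottle with a white cap, standing, 52 mm in diameter, 115 mm high, on the side of the scanner where the lying tin is not, 150 to 185 mm from the middle of the glass; leave alone. Origin at the centre of its foot
- tin_upright: a second tin of the same kind, standing upright beyond the scanner, 100 mm in diameter, 125 mm high; leave alone. Origin at the centre of its foot
- carton_flat: flat medicine carton 55 x 125 x 26 mm beyond the scanner; leave alone. Origin at the centre of its underside
- carton_small: small medicine carton 45 x 85 x 22 mm on the robot's side of the scanner; leave alone. Origin at the centre of its underside
- pill_jar: white pill jar 44 mm in diameter, 75 mm high, on the robot's side of the scanner; leave alone. Origin at the centre of its foot
- tablet_tube: slim standing tablet tube 30 mm in diameter, 134 mm high, beyond the scanner; leave alone. Origin at the centre of its foot
Not all that is in view belongs to the job. What is shaped like the tin but pink is not meant.

How it is judged:
By the outcome, as a careful person would: the job done as asked, in the order asked, and still so for the second after the job is handed in, with the robot touching nothing.
It also fails if it takes over 54 s, if anything falls off the work surface, if the arm or the gripper's body presses on something with over 40 N, if the wrist force passes 120 N, or if a joint passes its speed limit or range.

## Robot

A 7-joint arm with a two-finger parallel gripper is mounted at the origin on the work surface. World frame = base frame: x ahead of the robot, y to its left, z up, the work surface at z = 0. Lengths are in m, angles in rad, forces in N, time in s.
With the tool pointing down it reaches from about 0.425 to 0.8 m from the base axis. Payload 8.3 kg.
Tool frame: the origin (TCP) lies at the very end of the fingers, on their centre line; the grasp point (between the pads) lies 19 mm behind it (env.pinch_z is the distance from the TCP to the grasp point, in m); z points along the fingers, y is the line along which they close (so a half turn about z gives the same grasp; the last joint's range is limited). The gripper opens to 85 mm and grips with 20 to 120 N. Pads are 22 mm wide; open, the fingers measure 114 mm over their backs; the gripper's body (76 mm by 85 mm) begins 54 mm behind the grasp point. The pads swing forward as they close: fully open they stand 13 mm farther back than shut.
Start: joints at [1.1, 0.383, 0.016, 1.37, -0.006, 1.388, -0.046], TCP at [0.248, -0.574, 0.231] pointing down, gripper open.
Joint ranges: [-2.95, 2.95], [-0.25, 2.06], [-1.52, 1.56], [0.18, 2.33], [-1.44, 4.58], [0.02, 2.06], [-3.01, 3.01]. Speed limits (rad/s): [2.39, 2.39, 3.01, 3.01, 3.14, 3.14, 3.14].

## Interface

Orientations are given as a unit quaternion [w, x, y, z].
In Python, from bench import env, optics gives the robot as it stands.
- The arm moves only by the shell command python3 -m handwheel 'ROWS' [FORCE]. ROWS is JSON, a list that holds one entry, the list of rows, each a list of 7 numbers: the shift along the tool's x, y, z in mm, then the turn, a rotation vector about the tool's x, y, z in rad, then the closure, from -1 (fully open) to 1 (shut), so that 0 is half open. In form: [[[dx, dy, dz, wx, wy, wz, grip], ...]]. A call has exactly 5 rows; each row is the pose to reach, as a shift and turn from the pose commanded when the call began, along the tool's axes at that moment; what a row does not reach only later rows make up. A row lasts 1/10 s, in which the tool goes at most 50 mm and 8.59 degrees, less where a joint would pass 70% of its speed; a pose out of reach is approached as far as the arm can. A call with a gripper value outside its range is refused whole. The fingers move at their own pace and stop on an object; FORCE is the grip in N (left out, the last holds). Time passes only in rows, so rows that repeat a pose let the fingers close, or fill a call up. It gives the time, the measured TCP pose, the force, the opening and the grip force at its end, in the units of the state.
- env.observe(): the state, without advancing time (a new reading comes with each control period).
- optics.get_image(name): name is "scene" or "top"; returns the picture (420x560x3 uint8, red, green, blue); there is no depth.
- optics.camera_info(name): a dict with "fx", "fy", "cx", "cy" (pixels), "T" (4x4, takes a point from camera to world coordinates). Camera axes: x right, y down, z forward; pixel columns grow to the right and rows downward; lengths in m; the calibration is good to about 2 mm. A picture is of the moment at which its call begins. camera_info takes no time and is no camera call.
- env.finish_job(): hands the job in; it is judged then, once.
Trained networks look in the newest picture that a camera, given by its name, has taken for a name from the list of things; names that differ only in an ending like _2 or _b are one class to them, and where a whole thing is asked for, a point or a joint stands for the part that bears it (a point fixed in the world has none). Each returns a list of dicts, best first, with "conf" (0 to 1); they miss things now and then, are a little off and sometimes report something else, mostly with a low value. They report only what shows in the picture. A call takes as long as a camera call. They do not tell look-alikes from the thing itself.
- optics.recognise(camera, target): "xy" ([column, row] in pixels, amid what is visible of it).
- optics.trace(camera, target): "pixels" (420x560 bool, what is visible of it) and "xy" ([column, row] in pixels, amid what is visible of it).
The state is a dict: "clock": time; "joint_pos": joint angles; "joint_velocities": joint speeds; "effort": joint torques, N m; "tool_pos": TCP position; "orientation": TCP orientation; "wrist_force": force on the tool from outside, world axes, zero at the start; "ft_torque": the same for the moment, N m; "width": finger opening in m; "grip_force": force on a finger pad.
Only numpy, scipy, OpenCV 4.12 (cv2) and the standard library are available. Lean on these libraries where they do the work, as an engineer would, in place of code of your own. Each camera call takes 0.05 s, during which the arm holds its last target. There are 200 camera calls.

## Working session

There is one attempt and no reset: what is moved stays moved. The work goes in short steps, Python scripts to look and compute and a shell command to move; the robot and the scene stay as the last step left them, time stands still between calls to the robot, and variables do not carry over. Pictures are saved under pics/ and viewed, at most 10 in all, crops included, and the job is handed in when it is done.

```bash
mkdir -p pics; cat > h.py <<'E'
import numpy as np, cv2
from bench import env, optics
from scipy.spatial.transform import Rotation as R
def snap(c,f):
    im=optics.get_image(c); cv2.imwrite('pics/'+f,im[:,:,::-1]); return im
def ray(c,px,z):
    i=optics.camera_info(c);T=np.array(i['T'])
    d=T[:3,:3]@np.array([(px[0]-i['cx'])/i['fx'],(px[1]-i['cy'])/i['fy'],1]);o=T[:3,3]
    return o+d*(z-o[2])/d[2]
def proj(c,p):
    i=optics.camera_info(c);T=np.array(i['T']);q=T[:3,:3].T@(np.array(p)-T[:3,3])
    return [i['fx']*q[0]/q[2]+i['cx'],i['fy']*q[1]/q[2]+i['cy']]
E
python3 - <<'E'
from h import *
a=snap('top','top0.png');b=snap('scene','sc0.png')
for c in ['top','scene']:
    print(c,np.round(optics.camera_info(c)['T'],3).tolist())
    for n,z in [('tin',.05),('barcode',.1),('scanner',0),('syrup',.05),('tin_upright',.06)]:
        for r in optics.recognise(c,n)[:3]: print(c,n,round(r['conf'],2),np.round(r['xy'],1),np.round(ray(c,r['xy'],z),3))
s=env.observe();print(s['clock'],s['tool_pos'],np.round(R.from_quat(np.roll(s['orientation'],-1)).as_matrix(),3).tolist(),s['width'])
E
```

```text
top [[-0.002, -0.982, 0.191, 0.266], [-1.0, 0.003, 0.006, 0.035], [-0.007, -0.191, -0.982, 1.275], [0.0, 0.0, 0.0, 1.0]]
top tin 0.78 [174.  325.4] [0.24  0.265 0.05 ]
top tin 0.73 [234.8 187.3] [0.564 0.13  0.05 ]
top barcode 0.86 [172.9 330.4] [0.231 0.258 0.1  ]
top barcode 0.76 [238.  182.6] [0.563 0.119 0.1  ]
top barcode 0.51 [266.7 245.3] [0.417 0.053 0.1  ]
top scanner 0.88 [305.5 201.7] [ 0.539 -0.042  0.   ]
top syrup 0.75 [380.  206.8] [ 0.515 -0.216  0.05 ]
top tin_upright 0.67 [372.6 131.8] [ 0.698 -0.203  0.06 ]
scene [[-0.294, 0.582, -0.758, 1.209], [0.956, 0.168, -0.242, 0.269], [-0.014, -0.796, -0.605, 0.676], [0.0, 0.0, 0.0, 1.0]]
scene tin 0.9 [396.3 183.7] [0.244 0.268 0.05 ]
scene tin 0.87 [299.2 266. ] [0.574 0.12  0.05 ]
scene barcode 0.95 [297.5 267.3] [0.629 0.13  0.1  ]
scene barcode 0.62 [394.9 185.5] [0.329 0.266 0.1  ]
scene scanner 0.82 [226.3 259.2] [ 0.546 -0.042  0.   ]
scene syrup 0.92 [149.6 222.1] [ 0.534 -0.217  0.05 ]
scene syrup 0.38 [114.5 274.6] [ 0.692 -0.204  0.05 ]
scene syrup 0.27 [257.8 315.5] [0.71  0.083 0.05 ]
scene tin_upright 0.71 [112.4 274.1] [ 0.701 -0.201  0.06 ]
scene tin_upright 0.56 [150.3 223.7] [ 0.549 -0.206  0.06 ]
0.6 [ 0.2478805  -0.57370553  0.23128699] [[0.918, 0.397, 0.0], [0.397, -0.918, 0.0], [0.0, -0.0, -1.0]] 0.08542134106692281
```

```bash
python3 - <<'E'
from h import *
a=cv2.imread('pics/top0.png');cv2.imwrite('pics/t1.png',cv2.resize(a[80:380,130:530],None,fx=2,fy=2,interpolation=cv2.INTER_CUBIC))
for c in ['top','scene']:
    t=[r for r in optics.trace(c,'tin')]
    for r in t:
        m=np.asarray(r['pixels']).astype(np.uint8); print(c,r['conf'],r['xy'],cv2.minAreaRect(cv2.findNonZero(m)) if m.any() else 0)
    for r in optics.trace(c,'scanner')[:1]:
        m=np.asarray(r['pixels']).astype(np.uint8); 
        rect=cv2.minAreaRect(cv2.findNonZero(m)); print('scanner',rect,[np.round(ray(c,p,0)[:2],3).tolist() for p in cv2.boxPoints(rect)])
    for n in ['pill_jar','carton_small','carton_flat','tablet_tube']:
        for r in optics.recognise(c,n)[:1]: print(n,r['conf'],np.round(ray(c,r['xy'],.05),3))
E
```

```text
top 0.91 [174.7, 328.8] ((173.5, 329.0), (60.0, 45.0), 90.0)
top 0.71 [237.1, 186.4] ((239.18621826171875, 184.16552734375), (42.42618942260742, 61.635433197021484), 7.943471908569336)
scanner ((305.8648681640625, 199.81080627441406), (82.85709381103516, 79.24031066894531), 9.462322235107422) [[0.463, 0.074], [0.662, 0.042], [0.626, -0.163], [0.429, -0.125]]
pill_jar 0.59 [ 0.394 -0.1    0.05 ]
carton_small 0.88 [0.42  0.057 0.05 ]
carton_flat 0.69 [ 0.692 -0.037  0.05 ]
tablet_tube 0.8 [0.745 0.089 0.05 ]
scene 0.72 [395.0, 182.6] ((394.5487976074219, 181.56097412109375), (44.72477722167969, 63.939857482910156), 6.340190887451172)
scene 0.7 [296.4, 266.8] ((298.076416015625, 264.0394592285156), (55.094482421875, 83.301025390625), 27.299570083618164)
scene 0.26 [195.2, 310.7] ((193.57693481445312, 309.31005859375), (71.33072662353516, 33.70212936401367), 25.866357803344727)
scanner ((219.86968994140625, 258.33013916015625), (102.46394348144531, 75.66078186035156), 21.540977478027344) [[0.627, -0.157], [0.394, -0.205], [0.462, 0.052], [0.665, 0.058]]
pill_jar 0.95 [ 0.415 -0.09   0.05 ]
carton_small 0.59 [0.579 0.118 0.05 ]
carton_flat 0.83 [ 0.731 -0.025  0.05 ]
tablet_tube 0.95 [0.712 0.082 0.05 ]
```

View pics/t1.png

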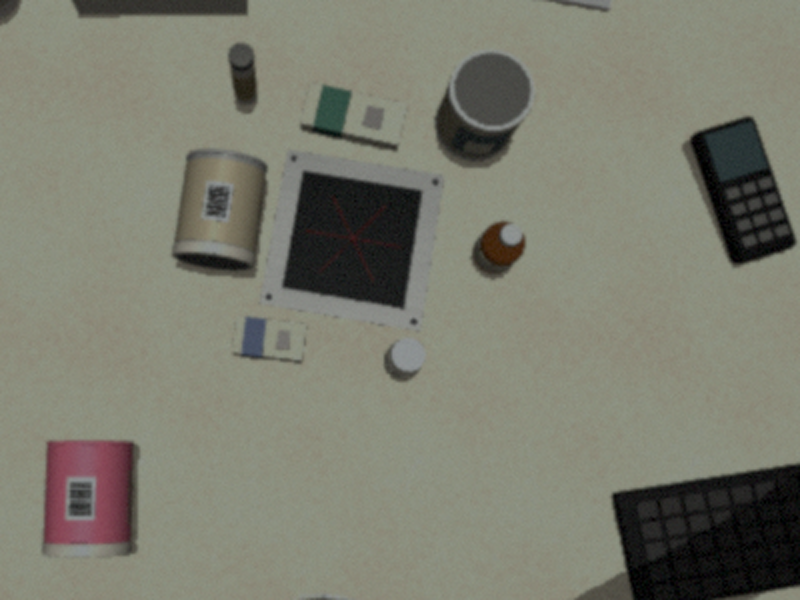

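View pics/sc0.png

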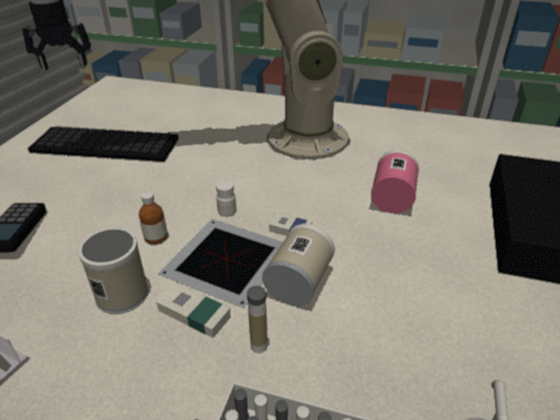

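The top view shows the cream tin centred at about (240,184), barcode at (238,181), with the scanner glass at about (305,200) to its right. The pink look-alike is at (174,328), well away. The scene view agrees, and small carton, tube and flat carton all stand clear of the rolling lane. Next I fit the tin pose and the scanner frame.

```bash
cat > fit.py <<'E'
from h import *
from scipy.optimize import minimize
def hull(c,x,y,yaw):
    a=np.linspace(0,2*np.pi,40);P=[]
    ax=np.array([np.cos(yaw),np.sin(yaw),0]);n=np.array([-ax[1],ax[0],0])
    for s in (-.0625,.0625):
        for t in a: P.append(proj(c,np.array([x,y,.05])+s*ax+.05*(np.cos(t)*n+np.sin(t)*np.array([0,0,1]))))
    m=np.zeros((1680,2240),np.uint8);cv2.fillConvexPoly(m,cv2.convexHull(np.float32(P)*4+1.5).astype(np.int32),1);return cv2.resize(m*255,(560,420),interpolation=cv2.INTER_AREA)/255.
def fit(near,cams=('top','scene'),yaw0=None):
    M={}
    for c in cams:
        u=proj(c,[*near,.05]);b=[r for r in optics.trace(c,'tin') if np.hypot(*(np.array(r['xy'])-u))<30]
        if b: M[c]=np.asarray(b[0]['pixels']).astype(float)
    f=lambda p:sum(1-np.minimum(h,m).sum()/np.maximum(h,m).sum() for c,m in M.items() for h in [hull(c,p[0],p[1],p[2])])
    r=minimize(f,[*near,yaw0 or -.1],method='Nelder-Mead',options=dict(initial_simplex=[[*near,(yaw0 or -.1)+d] if i==0 else [near[0]+.01*(i==1),near[1]+.01*(i==2),(yaw0 or -.1)+.15*(i==3)] for i,d in enumerate([0,0,0,0])],xatol=1e-4,fatol=1e-5))
    return r.x,r.fun,list(M)
E
python3 - <<'E'
from fit import *
print(fit((.567,.125)))
g=np.array([(303,172),(420,192),(404,308),(284,289)])/2+[130,80]
s=np.array([(293,158),(436,182),(414,321),(268,297)])/2+[130,80]
for q in (g,s):
    w=np.array([ray('top',p,0)[:2] for p in q]);print(w.round(3).tolist(),w.mean(0),[np.hypot(*(w[i]-w[i-1])).round(3) for i in range(4)])
    v=(w[0]+w[1]-w[2]-w[3]);print('yaw x',np.arctan2(v[1],v[0])); v=(w[0]+w[3]-w[1]-w[2]);print('y dir',np.arctan2(v[1],v[0])-np.pi/2)
for c in('top','scene'):
  for r in optics.recognise(c,'barcode'):print(c,r['conf'],ray(c,r['xy'],.1))
E
```

```text
Traceback (most recent call last):
  File "fit.py", line 15, in fit
    r=minimize(f,[*near,yaw0 or -.1],method='Nelder-Mead',options=dict(initial_simplex=[[*near,(yaw0 or -.1)+d] if i==0 else [near[0]+.01*(i==1),near[1]+.01*(i==2),(yaw0 or -.1)+.15*(i==3)] for i,d in enumerate([0,0,0,0])],xatol=1e-4,fatol=1e-5))
  File "fit.py", line 14, in <lambda>
    f=lambda p:sum(1-np.minimum(h,m).sum()/np.maximum(h,m).sum() for c,m in M.items() for h in [hull(c,p[0],p[1],p[2])])
               ~~~^^^^^^^^^^^^^^^^^^^^^^^^^^^^^^^^^^^^^^^^^^^^^^^^^^^^^^^^^^^^^^^^^^^^^^^^^^^^^^^^^^^^^^^^^^^^^^^^^^^^^^
  File "fit.py", line 14, in <genexpr>
    f=lambda p:sum(1-np.minimum(h,m).sum()/np.maximum(h,m).sum() for c,m in M.items() for h in [hull(c,p[0],p[1],p[2])])
                                                                                                ~~~~^^^^^^^^^^^^^^^^^^
  File "fit.py", line 7, in hull
    for t in a: P.append(proj(c,np.array([x,y,.05])+s*ax+.05*(np.cos(t)*n+np.sin(t)*np.array([0,0,1]))))
                         ~~~~^^^^^^^^^^^^^^^^^^^^^^^^^^^^^^^^^^^^^^^^^^^^^^^^^^^^^^^^^^^^^^^^^^^^^^^^^^
  File "h.py", line 11, in proj
    i=optics.camera_info(c);T=np.array(i['T']);q=T[:3,:3].T@(np.array(p)-T[:3,3])
ValueError: time passes only in moves, steps and waits
```

```bash
cat > go.py <<'E'
# delta to a target pose (x,y,z mm, yaw of tool y) in current tool axes
from h import *
import sys
def delta(p,yaw):
    s=env.observe();C=R.from_quat(np.roll(s['orientation'],-1));y=np.array([np.cos(yaw),np.sin(yaw),0]);z=np.array([0,0,-1.])
    T=R.from_matrix(np.c_[np.cross(y,z),y,z])
    return C.inv().apply(np.array(p)/1e3-s['tool_pos'])*1e3,(C.inv()*T).as_rotvec()
if __name__=='__main__':
    a=[float(v) for v in sys.argv[1:]];d,w=delta(a[:3],a[3]);s=env.observe()
    print(d.round(1),w.round(3),'t',s['clock'],'F',np.round(s['wrist_force'],1),'w',round(s['width'],3),'p',np.round(s['tool_pos'],4),'q',np.round(s['joint_pos'],2))
E
python3 -m handwheel '[[[37,-33,0,0,0,-0.08,1],[74,-67,0,0,0,-0.16,1],[111,-101,0,0,0,-0.24,1],[148,-134,0,0,0,-0.32,1],[185,-168,0,0,0,-0.4,1]]]' 30
python3 go.py 571 139 140 -0.125
```

```text
clock: 2.0
tool_pos: [0.3515, -0.3445, 0.2315]
orientation: [0.0, 0.919, 0.395, 0.0]
wrist_force: [0.4, -0.8, 0.1]
width: 0.0126
grip_force: 0.0
[ 501.7 -173.9   91.3] [ 0.001  0.    -0.635] t 2.0 F [ 0.4 -0.8  0.1] w 0.013 p [ 0.3515 -0.3445  0.2315] q [ 0.88  0.1  -0.18  1.72  0.02  1.32 -0.07]
```

```bash

python3 -m handwheel '[[[47,-16,0,0,0,-0.08,1],[94,-32,0,0,0,-0.16,1],[141,-48,0,0,0,-0.24,1],[188,-64,0,0,0,-0.32,1],[235,-80,0,0,0,-0.4,1]]]' 
python3 go.py 571 139 140 -0.125
```

```text
clock: 2.5
tool_pos: [0.456, -0.1194, 0.2318]
orientation: [0.001, 0.822, 0.569, 0.0]
wrist_force: [0.7, -0.4, 0.3]
width: 0.0
grip_force: 0.0
[282.4  16.5  91.7] [ 0.001  0.    -0.235] t 2.5 F [ 0.7 -0.4  0.3] w 0.0 p [ 0.456  -0.1194  0.2318] q [ 0.6   0.07 -0.43  1.76  0.03  1.32 -0.2 ]
```

```bash

python3 -m handwheel '[[[48,3,0,0,0,-0.06,1],[96,6,0,0,0,-0.12,1],[144,9,0,0,0,-0.18,1],[192,12,10,0,0,-0.235,1],[240,14,30,0,0,-0.235,1]]]' >/dev/null
python3 go.py 571 139 140 -0.125
```

```text
[42.2 10.7 63.6] [ 0.004 -0.001 -0.002] t 3.0 F [ 1.1 -0.7 -0.3] w -0.0 p [0.5548 0.0985 0.2035] q [ 0.26  0.32 -0.61  1.57  0.19  1.31 -0.51]
```

```bash

python3 -m handwheel '[[[30,5,25,0,0,0,1],[42,11,50,0,0,0,1],[42,11,75,0,0,0,1],[42,11,90,0,0,0,1],[42,11,90,0,0,0,1]]]' >/dev/null
python3 go.py 571 139 100 -0.125
```

```text
[3.7 2.6 9.9] [-0.004  0.002 -0.003] t 3.5 F [ 0.2 -0.8 -0.8] w 0.0 p [0.568  0.1357 0.1099] q [ 0.17  0.45 -0.6   1.62  0.27  1.15 -0.62]
```

```bash

python3 -m handwheel '[[[2,2,4,0,0,0,1],[2,2,8,0,0,0,1],[2,2,10,0,0,0,1],[2,2,11,0,0,0,1],[2,2,11,0,0,0,1]]]' >/dev/null
python3 go.py 571 139 100 -0.125
```

```text
[ 0.6 -0.8  1.4] [ 0.    -0.    -0.003] t 4.0 F [ 0.6 -0.2 -0.7] w -0.0 p [0.5717 0.1383 0.1014] q [ 0.16  0.47 -0.6   1.62  0.28  1.14 -0.63]
```

```bash

python3 -m handwheel '[[[0,0,1,0,0,0,1],[0,0,2,0,0,0,1],[0,0,3,0,0,0,1],[0,0,3,0,0,0,1],[0,0,3,0,0,0,1]]]' >/dev/null
python3 go.py 571 139 100 -0.125
```

```text
[ 0.1 -0.8 -1.4] [ 0.001 -0.001 -0.003] t 4.5 F [-0.4 -0.3  4.1] w -0.0 p [0.5718 0.1388 0.0986] q [ 0.16  0.47 -0.59  1.63  0.28  1.13 -0.63]
```

```bash

python3 -m handwheel '[[[0,0,1,0,0,0,1],[-4,0,1,0,0,0,1],[-12,0,0.5,0,0,0,1],[-20,0,0,0,0,0,1],[-28,0,0,0,0,0,1]]]' >/dev/null
python3 go.py 571 139 100 -0.125
```

```text
[27.6 -0.9 -0. ] [ 0.002 -0.001 -0.002] t 5.0 F [-6.   0.6 16.5] w -0.0 p [0.5684 0.1115 0.1   ] q [ 0.21  0.45 -0.59  1.65  0.27  1.12 -0.58]
```

```bash

python3 -m handwheel '[[[-10,0,0,0,0,0,1],[-20,0,0,0,0,0,1],[-30,0,0.5,0,0,0,1],[-40,0,1,0,0,0,1],[-48,0,1.5,0,0,0,1]]]' >/dev/null
python3 go.py 571 139 100 -0.125
python3 -c "
from fit import *
print(fit((.565,.085)))"
```

```text
[76.7 -1.  -1.6] [ 0.001  0.    -0.003] t 5.5 F [-6.  -1.  14.3] w 0.0 p [0.5622 0.0628 0.0984] q [ 0.29  0.42 -0.58  1.69  0.26  1.1  -0.49]
(array([ 0.56904573,  0.11857893, -0.12797171]), np.float64(0.07159785236662575), ['top', 'scene'])
```

```bash
sed -i "s/^    M={}/    M={}\n    for c in cams: optics.get_image(c)/" fit.py
python3 -c "
from fit import *
print(fit((.565,.085)));snap('top','t2.png')"; python3 go.py 571 139 100 -0.125
```

```text
(array([ 0.56426301,  0.08049845, -0.12904163]), np.float64(0.09261603396149332), ['scene'])
[76.5 -1.  -1.6] [ 0.001  0.    -0.003] t 5.85 F [-6.9 -0.7 17.4] w 0.0 p [0.5622 0.063  0.0984] q [ 0.29  0.42 -0.58  1.69  0.26  1.11 -0.49]
```

```bash

python3 -m handwheel '[[[0,0,-2,0,0,0,1],[0,0,-6,0,0,0,1],[0,0,-12,0,0,0,1],[15,0,-13,0,0,0,1],[38,0,-13,0,0,0,1]]]' >/dev/null
python3 -m handwheel '[[[0,0,3,0,0,0,1],[0,0,8,0,0,0,1],[0,0,11,0,0,0,1],[0,0,12,0,0,0,1],[0,0,12.5,0,0,0,1]]]' >/dev/null
python3 go.py 571 139 100 -0.125
python3 -c "
from fit import *
print(fit((.565,.08)))"
```

```text
[38.  -0.7 -1.9] [ 0.    -0.001 -0.003] t 6.85 F [-4.7  2.  13.4] w -0.0 p [0.5668 0.1012 0.0981] q [ 0.23  0.44 -0.59  1.66  0.27  1.12 -0.57]
(array([ 0.56394592,  0.08089728, -0.12982439]), np.float64(1.1223995148735826), ['top', 'scene'])
```

```bash

python3 -m handwheel '[[[-4,0,0,0,0,0,1],[-12,0,-0.5,0,0,0,1],[-20,0,-1,0,0,0,1],[-30,0,-1.5,0,0,0,1],[-40,0,-1.5,0,0,0,1]]]' >/dev/null
python3 go.py 571 139 100 -0.125
python3 -m handwheel '[[[-10,0,0,0,0,0,1],[-20,0,0.5,0,0,0,1],[-30,0,1,0,0,0,1],[-38,0,1.5,0,0,0,1],[-40,0,1.5,0,0,0,1]]]' >/dev/null
python3 go.py 571 139 100 -0.125
python3 -c "
from fit import *
print(fit((.56,.042),('scene',)))"
```

```text
[78.7 -0.6 -0. ] [ 0.    -0.    -0.003] t 7.55 F [-6.9  0.8 14.4] w -0.0 p [0.5615 0.0609 0.1   ] q [ 0.3   0.42 -0.58  1.69  0.25  1.11 -0.49]
[120.9  -0.9  -2.3] [-0.     0.002 -0.006] t 8.05 F [-5.8 -0.1 11. ] w 0.0 p [0.5562 0.0191 0.0979] q [ 0.37  0.4  -0.57  1.71  0.24  1.1  -0.41]
(array([ 0.55762841,  0.03895188, -0.12942254]), np.float64(0.09672043626210969), ['scene'])
```

```bash

python3 -m handwheel '[[[0,0,-2,0,0,0,1],[0,0,-6,0,0,0,1],[0,0,-12,0,0,0,1],[15,0,-13,0,0,0,1],[39,0,-13,0,0,0,1]]]' >/dev/null
python3 -m handwheel '[[[0,0,3,0,0,0,1],[0,0,8,0,0,0,1],[0,0,11,0,0,0,1],[0,0,12.5,0,0,0,1],[0,0,13,0,0,0,1]]]' >/dev/null
python3 go.py 571 139 100 -0.125
python3 -m handwheel '[[[-4,0,0,0,0,0,1],[-12,0,-0.5,0,0,0,1],[-20,0,-1,0,0,0,1],[-30,0,-1.5,0,0,0,1],[-40,0,-1.5,0,0,0,1]]]' >/dev/null
python3 -m handwheel '[[[-10,0,0,0,0,0,1],[-20,0,0.5,0,0,0,1],[-30,0,1,0,0,0,1],[-36,0,1.5,0,0,0,1],[-38,0,1.5,0,0,0,1]]]' >/dev/null
python3 go.py 571 139 100 -0.125
python3 -c "
from fit import *
print(fit((.553,.0),('scene',)));snap('scene','s3.png')"
```

```text
[79.  -0.7 -1.9] [ 0.    -0.001 -0.003] t 9.15 F [-5.9  2.5 12.7] w -0.0 p [0.5616 0.0605 0.098 ] q [ 0.3   0.42 -0.59  1.69  0.25  1.1  -0.49]
[159.6  -1.   -2.1] [-0.     0.002 -0.006] t 10.15 F [-6.3 -0.9 12.5] w -0.0 p [ 0.5512 -0.0194  0.0982] q [ 0.43  0.39 -0.56  1.73  0.23  1.09 -0.34]
(array([ 5.52555425e-01, -3.21201128e-04, -1.24558755e-01]), np.float64(0.0485924060558226), ['scene'])
```

View pics/s3.png

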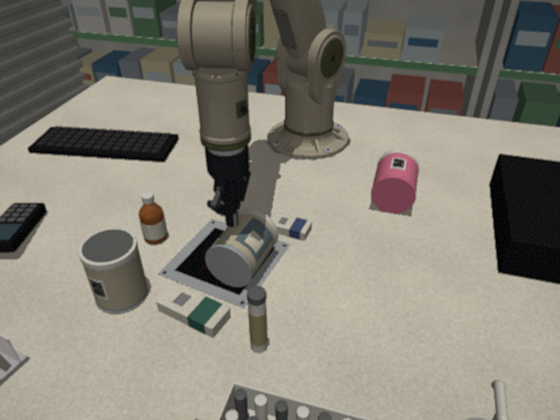

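The scene picture shows the tin at (240,250), now half over the glass with its grey panel coming up, and every other item where it stood. About 37 mm of roll is left, so one more stroke.

```bash

python3 -m handwheel '[[[0,0,-2,0,0,0,1],[0,0,-6,0,0,0,1],[0,0,-12,0,0,0,1],[15,0,-13,0,0,0,1],[38,0,-13,0,0,0,1]]]' >/dev/null
python3 -m handwheel '[[[0,0,3,0,0,0,1],[0,0,8,0,0,0,1],[0,0,11,0,0,0,1],[0,0,12.5,0,0,0,1],[0,0,13,0,0,0,1]]]' >/dev/null
python3 go.py 571 139 100 -0.125
python3 -m handwheel '[[[-4,0,0,0,0,0,1],[-12,0,-0.5,0,0,0,1],[-20,0,-1,0,0,0,1],[-30,0,-1.5,0,0,0,1],[-40,0,-1.5,0,0,0,1]]]' >/dev/null
python3 -m handwheel '[[[-10,0,0,0,0,0,1],[-20,0,0.5,0,0,0,1],[-28,0,1,0,0,0,1],[-33,0,1.5,0,0,0,1],[-34,0,1.5,0,0,0,1]]]' >/dev/null
python3 -m handwheel '[[[0,0,0,0,0,0,1],[0,0,-1,0,0,0,1],[0,0,-2,0,0,0,1],[0,0,-6,0,0,0,1],[0,0,-20,0,0,0,1]]]' >/dev/null
python3 go.py 571 139 100 -0.125
python3 -c "
from fit import *
print(fit((.548,-.037),('scene',)))
print(fit((.548,-.037),('scene',)));im=snap('scene','s4.png')
cv2.imwrite('pics/s4c.png',cv2.resize(im[180:320,150:330,::-1],None,fx=4,fy=4,interpolation=cv2.INTER_CUBIC))"
```

```text
[119.2  -0.8  -1.9] [ 0.    -0.001 -0.003] t 11.3 F [-5.4  1.9 13.9] w 0.0 p [0.5565 0.0207 0.0981] q [ 0.37  0.4  -0.58  1.71  0.24  1.1  -0.41]
[194.1   0.3  16.2] [-0.003 -0.    -0.004] t 12.8 F [ 0.6  0.2 -0.7] w 0.0 p [ 0.5459 -0.0534  0.1162] q [ 0.49  0.36 -0.56  1.72  0.21  1.13 -0.25]
(array([ 0.5481743 , -0.03692333, -0.12234354]), np.float64(0.03093431936873403), ['scene'])
(array([ 0.54874432, -0.03741555, -0.13167135]), np.float64(0.032166275288067814), ['scene'])
```

View pics/s4c.png

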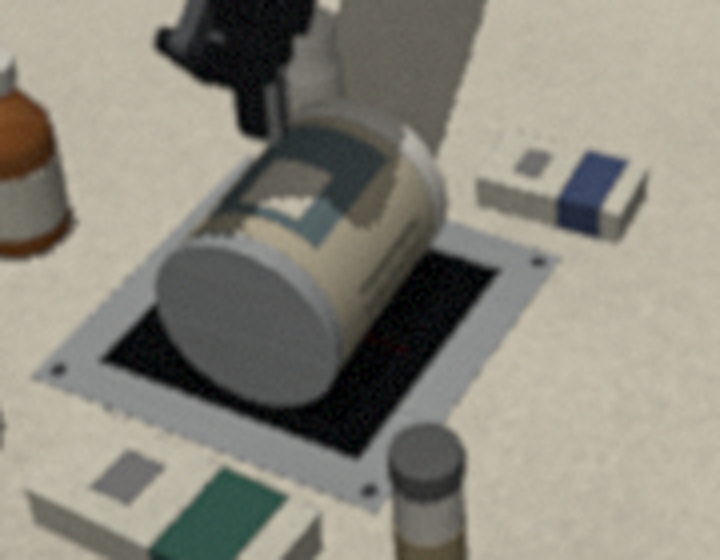

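The crop shows the tin resting on the glass with its grey panel on top, no barcode visible, and the neighbours undisturbed. I raise the arm clear and check from above.

```bash

python3 -m handwheel '[[[0,0,-30,0,0,0,1],[0,0,-70,0,0,0,1],[0,0,-100,0,0,0,1],[-40,0,-110,0,0,0,1],[-80,0,-110,0,0,0,1]]]' >/dev/null
python3 -m handwheel '[[[-45,0,0,0,0,0,1],[-90,0,0,0,0,0,1],[-135,0,0,0,0,0,1],[-180,0,0,0,0,0,1],[-225,0,0,0,0,0,1]]]' | head -2
python3 -c "
from fit import *
print(fit((.548,-.037)));im=snap('top','t5.png')
cv2.imwrite('pics/t5c.png',cv2.resize(im[100:280,190:430,::-1],None,fx=3,fy=3,interpolation=cv2.INTER_CUBIC))
print(proj('top',[.548,-.037,.1]),proj('top',[.569,.119,.1]))"
```

```text
clock: 14.05
tool_pos: [0.5074, -0.3573, 0.2267]
(array([ 0.5483978 , -0.03754322, -0.11787335]), np.float64(0.07592289893698567), ['top', 'scene'])
[np.float64(305.7813791268377), np.float64(188.550599048427)] [np.float64(237.9659663508524), np.float64(179.89002694998265)]
```

View pics/t5c.png

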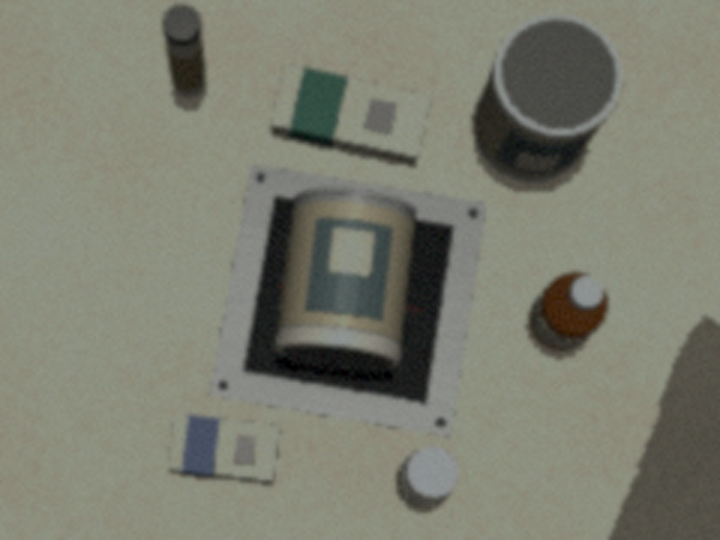

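From above, the panel's middle at (306,188) matches the computed top of the tin at (305.8,188.6). The barcode is therefore straight down on the glass, and nothing else has moved.

```bash
python3 -c "
from bench import env
print(env.finish_job())"
```

```text
the job is handed in; nothing more can be done
None
```

The tin was rolled half a turn (about 157 mm, in four fingertip strokes) and rests barcode-down on the scanner glass; the other goods look unmoved in the last pictures, and the job was handed in at about 14 s.

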